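# Crack a breakfast egg with the egg clacker

## Task

Crack the boiled egg with the egg clacker: lift the clacker by its wooden knob rather than its ball and stand it upright on top of the egg, so that it balances there on its own with the ball resting at the bottom. Then slide the ball all the way up the rod until it just meets the stop under the knob, without lifting the bell off the egg, and let it drop onto the bell. Leave the clacker standing upright on the egg, and the egg cup and everything else where they are.

Things in the scene. Friction and masses are not known exactly. Their poses are not given: they have to be found in the camera images.
- egg_cup: The egg cup that holds the egg: white glazed, blue line round it, in one piece with its saucer; saucer 96 mm across, cup 41 mm across, rim 46 mm high. Origin: centre of the underside, z up. Loose, 0.24 kg.
- egg: Brown boiled egg, 57 mm long, 44 mm thick, standing loose in the egg cup with its round end up. Origin: centre of its round upper half, which is a ball of radius 22 mm (the egg's top is 22 mm above the origin, its lower tip 35 mm below); z along the egg, up. In the cup the origin stands 60 mm over the worktop.
- clacker: Egg clacker, 101 mm tall, 0.15 kg: steel bell open below (rim 36.8 mm across, bell 26 mm high, boss on it to 31 mm), 4.8 mm rod, dark wooden knob on top. Stands on its bell at the start. Origin: centre of the rim plane, z along the rod to the knob. On the egg its rim rests as a ring on the dome, origin 15 mm above the egg's origin, held by friction alone.
- knob_center (a point): Centre of the clacker's wooden knob, a cylinder 18 mm in diameter and 16 mm high, 93 mm above the rim plane on the rod's axis. Grip it here from above.
- striker_center (a point): Centre of the sliding steel ball (24 mm across, 55 g): 43 mm above the rim plane when down on the boss, 73 mm at the stop. With the ball down the knob's top is 58 mm above this point: pinch the ball with the fingertips, the gripper leaning 25 to 45 degrees to a free side, so that the knob stays clear of the gripper's body.
- striker (a joint): Height of the ball on the rod: 0 = resting on the bell's boss, 0.030 m = against the stop under the knob. It slides almost without friction and falls back by its own weight.
- spare_cup: A second egg cup, the same as the first, empty. Origin: centre of the underside. Leave it.
- salt_shaker: Glass salt shaker, 44 mm in diameter, 90 mm tall. Origin: centre of the underside. Leave it.
- pepper_mill: Dark wooden pepper mill, 58 mm in diameter, 160 mm tall. Origin: centre of the underside. Leave it.
- jam_jar: Jam jar with a yellow lid, 66 mm in diameter, 100 mm tall. Origin: centre of the underside. Leave it.
- cream_mug: Cream mug with a handle, 84 x 122 mm, 106 mm tall. Origin: on its underside. Leave it.
Mind the look-alikes: they are no part of the job. What is shaped like the clacker but green, red or yellow is not meant.

How it is judged:
By the outcome, as a careful person would: the job done as asked, in the order asked, and still so for the second after the job is handed in, with the robot touching nothing.
It also fails if it takes over 54 s, if anything falls off the work surface, if the arm or the gripper's body presses on something with over 40 N, if the wrist force passes 120 N, or if a joint passes its speed limit or range.

## Robot

A 6-joint arm with a two-finger parallel gripper is mounted at the origin on a cart in front of the work surface, level with it; the furniture and walls round the work are solid. World frame = base frame: x ahead of the robot, y to its left, z up, the work surface at z = 0. Lengths are in m, angles in degrees, forces in N, time in s.
With the tool pointing down it reaches from about 0.4 to 0.825 m from the base axis. Payload 7 kg.
Tool frame: the origin (TCP) lies at the very end of the fingers, on their centre line; the grasp point (between the pads) lies 19 mm behind it; z points along the fingers, y is the line along which they close (so a half turn about z gives the same grasp; the last joint's range is limited). The gripper opens to 88 mm and grips with 3 to 60 N. Pads are 19 mm wide; open, the fingers measure 130 mm over their backs; the gripper's body (78 mm by 193 mm) begins 47 mm behind the grasp point.
Start: joints at [-49.555, 20.546, 0.682, 0, -70.136, -16.507], TCP at [0.274, -0.617, 0.227] pointing down, gripper open.
Joint ranges: [-176.03, 176.03], [-82.01, 121.73], [-58.28, 71.71], [-173.87, 95.51], [-174.79, -0.11], [-173.66, 173.66]. Speed limits (degrees/s): [136.94, 136.94, 172.46, 180, 180, 180].

## Interface

Orientations are given as [roll, pitch, yaw] about the fixed x, y, z axes, in that order (R = Rz(yaw) Ry(pitch) Rx(roll)).
In Python, from plant import r gives the robot as it stands. The module is installed in compiled form; this text tells all that it offers.
- The arm moves only by the tool jog_arm, never from a script. Its arguments are lists of equal length, an entry for each row: "travel": the shift along the tool's x, y, z each as a share of 50 cm, from -1 to 1, a list of three; "dr": the turn, a rotation vector about the tool's x, y, z each as a share of 360 degrees, from -1 to 1, a list of three; "claw": the opening, from 0 (shut) to 1 (fully open). A call has exactly 10 rows; each row is the pose to reach, as a shift and turn from the pose commanded when the call began, along the tool's axes at that moment, turning the shorter way round; what a row does not reach only later rows make up. A row lasts 1/8 s, in which the tool goes at most 62.5 mm and 10.7 degrees, less where a joint would pass 70% of its speed; a pose out of reach is approached as far as the arm can. A call with a number of a shift or a turn outside -1 to 1 is refused whole. A call with a gripper value outside its range is refused whole. The fingers move at their own pace and stop on an object; "newtons" is the grip in N (left out, the last holds). Time passes only in rows, so rows that repeat a pose let the fingers close, or fill a call up. It gives the time, the measured TCP pose, the force, the opening and the grip force at its end, in the units of the state.
- r.get_state(): the state, without advancing time (a new reading comes with each control period).
- r.capture(name): name is "scene" or "top" or "wrist"; returns a dict with "pixels" (384x512x3 uint8, red, green, blue), "range_z" (384x512 float32, m along the optical axis (not along the pixel's ray), 0 where there is no reading), "fx", "fy", "cx", "cy" (pixels), "dist_coeffs" ([k1, k2, p1, p2, k3] as OpenCV has them; the pictures are not rectified), "position" and "attitude" of the camera in the world; the wrist camera has in their place "hand_eye" (4x4, takes a point from camera to tool coordinates, whose origin is the TCP and whose axes are the flange's). Camera axes: x right, y up, looking along -z (the intrinsics and any distortion apply to the point x, -y, -z); pixel columns grow to the right and rows downward; lengths in m; the calibration is good to about 2 mm. A picture is of the moment at which its call begins: read the wrist's pose just before it.
- r.close_job(): hands the job in; it is judged then, once.
Trained networks look in the newest picture that a camera, given by its name, has taken for a name from the list of things; names that differ only in an ending like _2 or _b are one class to them, and where a whole thing is asked for, a point or a joint stands for the part that bears it (a point fixed in the world has none). Each returns a list of dicts, best first, with "conf" (0 to 1); they miss things now and then, are a little off and sometimes report something else, mostly with a low value. They report only what shows in the picture. A call takes as long as a camera call. They do not tell look-alikes from the thing itself.
- r.boxes_of(name, camera): "extent" ([left, top, right, bottom] in pixels, round what is visible of it).
- r.regions_of(name, camera): "pixels" (384x512 bool, what is visible of it) and "extent" ([left, top, right, bottom] in pixels, round what is visible of it).
- r.tip_of(name, camera): "at" ([column, row] in pixels: a listed point, or the origin of a listed thing).
The state is a dict: "time_s": time; "joints": joint angles; "qd": joint speeds; "joint_torque": joint torques, N m; "tcp_pos": TCP position; "eef_rot": TCP orientation; "contact_force": force on the tool from outside, world axes, zero at the start; "moment": the same for the moment, N m; "gripper_width": finger opening in m; "gripper_force": force on a finger pad.
Only numpy, scipy, OpenCV 4.12 (cv2) and the standard library are available. Lean on these libraries where they do the work, as an engineer would, in place of code of your own. Each camera call takes 0.05 s, during which the arm holds its last target. There are 200 camera calls.

## Working session

There is one attempt and no reset: what is moved stays moved. The work goes in short steps, Python scripts to look and compute and a tool call to move; the robot and the scene stay as the last step left them, time stands still between calls to the robot, and variables do not carry over. Pictures are saved under pics/ and viewed, at most 10 in all, crops included, and the job is handed in when it is done.

Besides the shell and the picture viewer there is one more tool, called after ">>>" in YAML: its name, and indented under it one key for each argument. jog_arm: Moves the arm, as the interface text tells. Its arguments: {"type":"object","properties":{"travel":{"type":"array"},"dr":{"type":"array"},"claw":{"type":"array"},"newtons":{"type":"number"}},"required":["travel","dr","claw"]}

```bash
mkdir -p pics
cat > h.py <<'E'
import numpy as np, cv2
from scipy.spatial.transform import Rotation as Rn
from plant import r
def tool():
    s=r.get_state(); T=np.eye(4); T[:3,:3]=Rn.from_euler('xyz',s['eef_rot'],degrees=True).as_matrix(); T[:3,3]=s['tcp_pos']; return T
def cap(name):
    T=tool(); c=r.capture(name)
    if 'hand_eye' in c: c['M']=T@np.array(c['hand_eye'])
    else:
        M=np.eye(4); a=np.array(c['attitude'],float)
        M[:3,:3]=a if a.shape==(3,3) else Rn.from_euler('xyz',a,degrees=True).as_matrix() if a.size==3 else Rn.from_quat(a).as_matrix()
        M[:3,3]=c['position']; c['M']=M
    return c
def rays(c,uv):
    K=np.array([[c['fx'],0,c['cx']],[0,c['fy'],c['cy']],[0,0,1.]])
    p=cv2.undistortPoints(np.array(uv,float).reshape(-1,1,2),K,np.array(c['dist_coeffs'],float)).reshape(-1,2)
    return np.c_[p[:,0],-p[:,1],-np.ones(len(p))]
def pts(c,mask):
    v,u=np.nonzero(mask&(c['range_z']>0)); d=rays(c,np.c_[u,v])*c['range_z'][v,u][:,None]
    return d@c['M'][:3,:3].T+c['M'][:3,3]
def onplane(c,uv,z):
    d=rays(c,uv)@c['M'][:3,:3].T; o=c['M'][:3,3]; return o+d*((z-o[2])/d[:,2])[:,None]
def save(c,n,box=None,s=1):
    im=c['pixels'][:,:,::-1]
    if box: im=im[box[1]:box[3],box[0]:box[2]]
    cv2.imwrite('pics/'+n,cv2.resize(im,None,fx=s,fy=s))
E
python3 - <<'E'
from h import *
print(r.get_state())
ims=[]
for n in ['scene','top']:
    c=cap(n); print(n,c['position'],c['attitude'])
    ims.append(c['pixels'][:,:,::-1])
    for t in ['egg','egg_cup','clacker','spare_cup','salt_shaker','pepper_mill','jam_jar','cream_mug']:
        for g in r.regions_of(t,n)[:4]:
            if g['conf']<.3: continue
            P=pts(c,g['pixels'])
            if len(P)<5: continue
            print(t,round(g['conf'],2),np.round(g['extent']),'med',np.round(np.median(P,0),3),'lo',np.round(np.percentile(P,3,axis=0),3),'hi',np.round(np.percentile(P,97,axis=0),3), c['pixels'][g['pixels']].mean(0).round())
cv2.imwrite('pics/a.png',cv2.resize(np.hstack(ims),(800,300)))
save(cap('scene'),'s.png',None,1.5)
E
```

```text
{'time_s': 0.0, 'joints': array([-4.95530995e+01,  2.05897850e+01,  6.33307027e-01, -2.00332822e-02,
       -7.01360839e+01, -1.65072238e+01]), 'qd': array([-0.01357868, -0.0200115 ,  0.09138589,  0.02083481, -0.00709091,
       -0.05325416]), 'joint_torque': array([-1.54287100e-03, -5.82713413e+01,  2.93057227e+01,  6.99752927e+00,
        6.93239534e-03, -1.30689054e-04]), 'tcp_pos': array([ 0.27367274, -0.61648858,  0.22563804]), 'eef_rot': array([ 1.79905902e+02, -8.24627804e-03, -1.56067139e+02]), 'contact_force': array([-0.45204047,  0.3063625 ,  0.31126594]), 'moment': array([-0.01570701,  0.05385568, -0.02667292]), 'gripper_force': 0.0, 'gripper_width': 0.08733055439517838}
scene [-0.05295474 -0.39261717  0.77729552] [ 46.77886069  -1.05946158 -52.00996586]
egg_cup 0.69 [231. 190. 266. 212.] med [0.548 0.083 0.007] lo [0.517 0.051 0.003] hi [0.599 0.134 0.04 ] [208. 197. 164.]
clacker 0.57 [246. 248. 263. 278.] med [ 0.366 -0.09   0.024] lo [ 0.356 -0.102  0.004] hi [ 0.379 -0.076  0.1  ] [59. 98. 41.]
clacker 0.56 [274. 238. 288. 272.] med [ 0.436 -0.125  0.025] lo [ 0.425 -
[... 1582 characters left out ...]
81  0.047] lo [ 0.364 -0.093  0.014] hi [ 0.391 -0.07   0.103] [44. 66. 31.]
spare_cup 0.6 [294. 150. 334. 189.] med [ 0.624 -0.057  0.009] lo [ 0.582 -0.098  0.   ] hi [ 0.669 -0.015  0.046] [168. 150. 124.]
salt_shaker 0.72 [157. 164. 185. 183.] med [0.596 0.302 0.066] lo [0.581 0.289 0.001] hi [0.622 0.325 0.091] [108.  96.  79.]
pepper_mill 0.57 [136. 127. 177. 167.] med [0.657 0.33  0.117] lo [0.64  0.314 0.012] hi [0.684 0.358 0.151] [45. 28. 17.]
jam_jar 0.73 [239.  88. 266. 121.] med [0.763 0.107 0.098] lo [0.743 0.078 0.008] hi [0.801 0.136 0.102] [135. 101.  54.]
cream_mug 0.49 [139. 129. 177. 164.] med [0.657 0.329 0.115] lo [0.64  0.314 0.01 ] hi [0.684 0.357 0.151] [45. 28. 17.]
```

View pics/a.png

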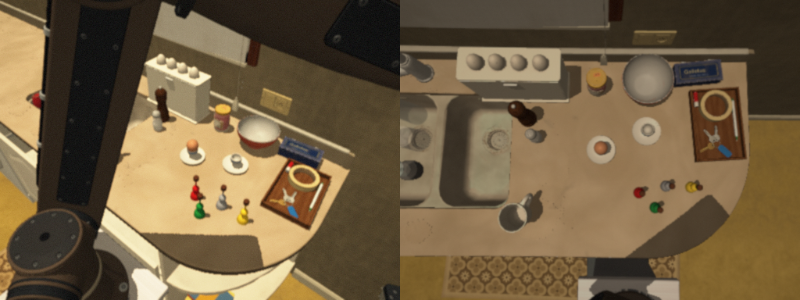

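```bash
cat >> h.py <<'E'
def plan(pos,rpy,frm=None):
    T=tool() if frm is None else frm; R=T[:3,:3]
    print('travel',np.round(R.T@(np.array(pos)-T[:3,3])/.5,4),'dr',np.round((Rn.from_matrix(R).inv()*Rn.from_euler('xyz',rpy,degrees=True)).as_rotvec(degrees=True)/360,4))
E
python3 - <<'E'
from h import *
plan([.443,-.12,.2],[180,0,-60])
E
```

```text
travel [-0.7124  0.7711  0.0532] dr [-0.      0.     -0.2668]
```

>>> jog_arm:
  travel:
    - [-0.7124,0.7711,0.053]
    - [-0.7124,0.7711,0.053]
    - [-0.7124,0.7711,0.053]
    - [-0.7124,0.7711,0.053]
    - [-0.7124,0.7711,0.053]
    - [-0.7124,0.7711,0.053]
    - [-0.7124,0.7711,0.053]
    - [-0.7124,0.7711,0.053]
    - [-0.7124,0.7711,0.053]
    - [-0.7124,0.7711,0.053]
  dr:
    - [0,0,-0.2668]
    - [0,0,-0.2668]
    - [0,0,-0.2668]
    - [0,0,-0.2668]
    - [0,0,-0.2668]
    - [0,0,-0.2668]
    - [0,0,-0.2668]
    - [0,0,-0.2668]
    - [0,0,-0.2668]
    - [0,0,-0.2668]
  claw: [0.5,0.5,0.5,0.5,0.5,0.5,0.5,0.5,0.5,0.5]

```text
time_s: 2.2
tcp_pos: [0.4436, -0.1184, 0.2003]
eef_rot: [-180.0, -0.0, -59.8]
contact_force: [0.0, -0.8, -1.0]
gripper_width: 0.0437
gripper_force: 0.0
```

Run:
```python
from h import *
s=r.get_state(); print(s['time_s'],s['tcp_pos'],s['eef_rot'],s['gripper_width'],s['joints'])
c=cap('wrist'); save(c,'w1.png',None,1.5)
for g in r.tip_of('knob_center','wrist')[:5]: print('tip',g,onplane(c,[g['at']],.093))
for g in r.regions_of('clacker','wrist')[:5]:
    P=pts(c,g['pixels']); Q=P[(P[:,2]>.094)&(P[:,2]<.11)]
    print(g['conf'],np.round(g['extent']),c['pixels'][g['pixels']].mean(0).round(),len(Q),Q.mean(0) if len(Q) else 0,np.percentile(Q,[2,98],axis=0) if len(Q) else 0)
```

```text
2.2 [ 0.44359231 -0.11836762  0.20025463] [-1.79967520e+02 -1.07167484e-02 -5.97619095e+01] 0.0436749089923702 [ 9.75153502e+00  9.45870126e-01 -2.76677101e+01 -1.51381886e-03
 -6.13522436e+01  2.04872839e+01]
tip {'at': [232.4, 269.4], 'conf': 0.69} [[ 0.41965936 -0.03301126  0.093     ]]
tip {'at': [308.4, 103.2], 'conf': 0.65} [[ 0.44041533 -0.20405635  0.093     ]]
0.94 [244. 149. 268. 194.] [127. 105.  87.] 316 [ 0.44467487 -0.12297908  0.10217393] [[ 0.43680272 -0.1307266   0.09596716]
 [ 0.45206324 -0.1145494   0.10443494]]
0.91 [280.  90. 322. 122.] [130.  99.  33.] 379 [ 0.44185567 -0.20284913  0.10221545] [[ 0.43392698 -0.2107905   0.0968716 ]
 [ 0.44975288 -0.19495908  0.10417751]]
0.89 [221. 222. 254. 282.] [119.  53.  40.] 283 [ 0.4221085  -0.03631108  0.10176255] [[ 0.41385286 -0.04318962  0.09597381]
 [ 0.42999161 -0.02786517  0.10422441]]
0.66 [277. 204. 303. 236.] [ 40. 100.  46.] 0 0 0
```

View pics/w1.png

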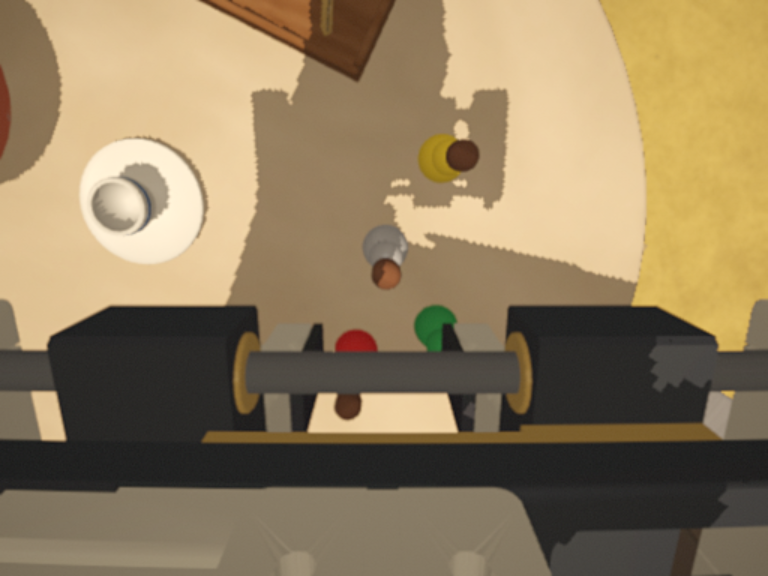

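Run:
```python
from h import *
plan([.4445,-.1228,.2],[180,0,-60]);plan([.4445,-.1228,.074],[180,0,-60])
```

```text
travel [ 0.0058 -0.0006  0.0003] dr [ 0.     -0.     -0.0004]
travel [ 0.0058 -0.0006  0.2523] dr [ 0.     -0.     -0.0004]
```

>>> jog_arm:
  travel:
    - [0.0072,0,0.05]
    - [0.0072,0,0.15]
    - [0.0072,0,0.2]
    - [0.0072,0,0.25]
    - [0.0072,0,0.252]
    - [0.0072,0,0.252]
    - [0.0072,0,0.252]
    - [0.0072,0,0.252]
    - [0.0072,0,0.252]
    - [0.0072,0,0.252]
  dr:
    - [0,0,0]
    - [0,0,0]
    - [0,0,0]
    - [0,0,0]
    - [0,0,0]
    - [0,0,0]
    - [0,0,0]
    - [0,0,0]
    - [0,0,0]
    - [0,0,0]
  claw: [0.5,0.5,0.5,0.5,0.5,0.5,0.12,0.1,0.05,0.05]
  newtons: 15

```text
time_s: 3.6
tcp_pos: [0.4449, -0.1231, 0.0744]
eef_rot: [-180.0, -0.0, -60.0]
contact_force: [-0.6, -1.1, 3.1]
gripper_width: 0.0174
gripper_force: 15.0
```

Run:
```python
from h import *
s=r.get_state(); print(s)
c=cap('wrist'); save(c,'w2.png')
c=cap('top'); 
rr=r.regions_of('egg','top')
for g in rr[:2]:
    P=pts(c,g['pixels']); Q=P[(P[:,2]>.066)&(P[:,2]<.09)]
    f=lambda x: np.linalg.norm(Q-x,axis=1)-.022
    from scipy.optimize import least_squares
    o=least_squares(f,[.557,.092,.06],loss='soft_l1',f_scale=.001); print(g['conf'],o.x,o.cost,len(Q))
for g in r.regions_of('egg_cup','top')[:1]:
    P=pts(c,g['pixels']);Q=P[P[:,2]<.03]; print((Q.min(0)+Q.max(0))/2, Q.max(0)-Q.min(0), np.percentile(Q,[2,98],axis=0).mean(0))
```

```text
{'time_s': 3.6, 'joints': array([ 9.08807636e+00,  9.90187884e+00, -3.70889758e+01,  1.50439655e-02,
       -4.29862390e+01,  2.09024315e+01]), 'qd': array([-0.03463131,  0.01137074,  0.11259503,  0.02412764,  0.10315202,
        0.06329207]), 'joint_torque': array([ 2.85119405e-01, -3.42788708e+01,  2.09195495e+01,  4.66207802e+00,
        4.05849908e-01, -1.46276183e-03]), 'tcp_pos': array([ 0.44490376, -0.12313979,  0.07442666]), 'eef_rot': array([-1.79982263e+02, -1.77585109e-02, -5.99984920e+01]), 'contact_force': array([-0.62738239, -1.11170686,  3.05051953]), 'moment': array([-0.19960428,  0.42869201,  0.03668544]), 'gripper_force': 15.000229328870773, 'gripper_width': 0.017421647332395727}
0.73 [0.60204622 0.31237827 0.06733339] 0.00011196165276059289 149
0.57 [0.56168906 0.09243514 0.06072209] 0.00010420601644061724 236
```

Run:
```python
from h import *
print(np.round(r.capture('wrist')['hand_eye'],3))
T=tool();
plan([.4449,-.1231,.21],[180,0,-60]);plan([.47,.0924,.21],[180,0,0])
```

```text
[[-0.     0.969  0.245  0.066]
 [ 1.    -0.     0.001  0.   ]
 [ 0.001  0.245 -0.969 -0.16 ]
 [ 0.     0.     0.     1.   ]]
travel [-1.000e-04 -0.000e+00 -2.713e-01] dr [-0.     -0.0001 -0.    ]
travel [-0.3483 -0.259  -0.2713] dr [-0.000e+00 -1.000e-04 -1.667e-01]
```

>>> jog_arm:
  travel:
    - [0,0,-0.05]
    - [0,0,-0.16]
    - [0,0,-0.271]
    - [-0.06,-0.04,-0.271]
    - [-0.12,-0.09,-0.271]
    - [-0.18,-0.14,-0.271]
    - [-0.24,-0.18,-0.271]
    - [-0.3,-0.22,-0.271]
    - [-0.348,-0.259,-0.271]
    - [-0.348,-0.259,-0.271]
  dr:
    - [0,0,0]
    - [0,0,0]
    - [0,0,-0.01]
    - [0,0,-0.035]
    - [0,0,-0.062]
    - [0,0,-0.09]
    - [0,0,-0.118]
    - [0,0,-0.145]
    - [0,0,-0.1667]
    - [0,0,-0.1667]
  claw: [0.05,0.05,0.05,0.05,0.05,0.05,0.05,0.05,0.05,0.05]
  newtons: 20

```text
time_s: 5.1
tcp_pos: [0.4699, 0.094, 0.2088]
eef_rot: [180.0, 0.1, 0.2]
contact_force: [-1.0, 0.6, -2.5]
gripper_width: 0.0171
gripper_force: 20.0
```

```bash
cat > egg.py <<'E'
from h import *
from scipy.optimize import least_squares
def eggfit(c,n,x0=(.561,.092)):
    for g in r.regions_of('egg',n)[:3]:
        P=pts(c,g['pixels'])
        if len(P)<10: continue
        Q=P[(P[:,2]>.062)&(P[:,2]<.09)&(np.hypot(P[:,0]-x0[0],P[:,1]-x0[1])<.03)]
        if len(Q)<20: continue
        o=least_squares(lambda x: np.linalg.norm(Q-x,axis=1)-.022,[*x0,.06],loss='soft_l1',f_scale=.001)
        o2=least_squares(lambda x: np.linalg.norm(Q-[*x,.06],axis=1)-.022,x0,loss='soft_l1',f_scale=.001)
        print(n,g['conf'],np.round(g['extent']),'fit',o.x.round(4),'fixed z',o2.x.round(4),'rms',np.sqrt(2*o.cost/len(Q)),len(Q),'top',np.percentile(P[:,2],98))
E
python3 - <<'E'
from egg import *
s=r.get_state(); print(s['time_s'],s['tcp_pos'],s['eef_rot'],s['gripper_width'])
c=cap('wrist'); eggfit(c,'wrist'); save(c,'w3.png',None,1.5)
for g in r.regions_of('egg_cup','wrist')[:1]:
    P=pts(c,g['pixels']);Q=P[P[:,2]<.02]; print('cup',(Q.min(0)+Q.max(0))/2, Q.max(0)-Q.min(0))
for n in ['top','scene']: c=cap(n); eggfit(c,n)
for g in r.regions_of('clacker','scene')[:4]:
    P=pts(c,g['pixels']); print(g['conf'],g['extent'],np.median(P,0),P.min(0),P.max(0))
E
```

```text
5.1 [0.46986249 0.0940367  0.20879913] [1.79995162e+02 6.08506844e-02 1.99451478e-01] 0.01707210051675562
wrist 0.87 [235.  60. 281. 110.] fit [0.5608 0.0918 0.0625] fixed z [0.5604 0.0918] rms 0.0004910124105671811 1676 top 0.0845676980436867
cup [0.56162092 0.09115596 0.00780709] [0.09711564 0.0962198  0.01599344]
scene 0.47 [241. 181. 252. 196.] fit [0.5591 0.092  0.0593] fixed z [0.5595 0.0922] rms 0.0011821718076922623 127 top 0.08158569038017338
0.85 [302.5, 256.1, 315.4, 292.0] [ 0.43283605 -0.20533622  0.02465616] [ 4.21968251e-01 -2.20143897e-01 -2.86860876e-04] [ 0.4568982  -0.18398133  0.10171284]
0.83 [246.5, 247.0, 260.4, 276.2] [ 0.36598317 -0.09032689  0.02320394] [ 0.35489656 -0.10344309 -0.00087023] [ 0.38488108 -0.07149938  0.10298555]
0.62 [241.0, 220.0, 254.9, 256.7] [ 0.41248709 -0.03645907  0.04337937] [ 0.40164889 -0.04818839 -0.0016076 ] [0.4717323  0.00864903 0.10354724]
0.52 [214.3, 149.5, 229.8, 192.3] [0.46032105 0.08659993 0.15563214] [ 0.44775769  0.07361646 -0.00214387] [0.63511959 0.2533008  0.23651103]
```

View pics/w3.png

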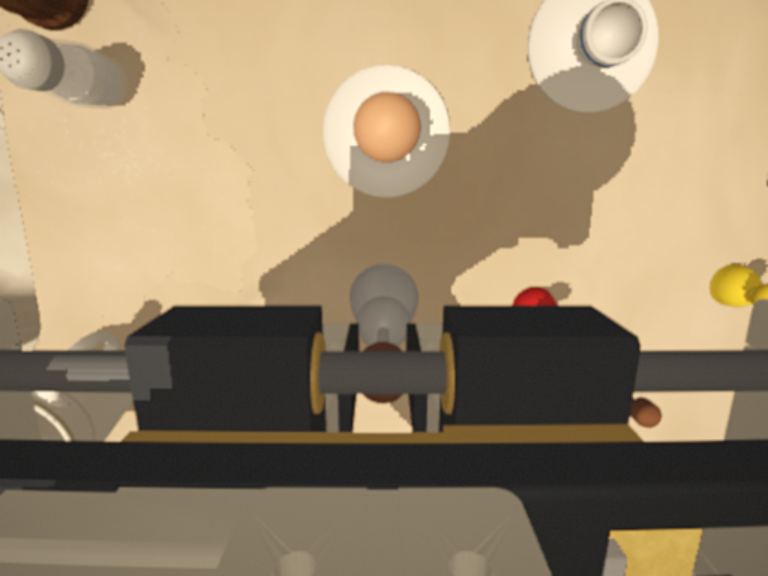

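```bash
cat >> egg.py <<'E'
def clackfit(c,base):
    # fit axis tilt/offset to bell+ball visible points: base=(x,y,z) expected origin
    M=np.ones(c['range_z'].shape,bool); P=pts(c,M)
    q=P-base; ok=(np.hypot(q[:,0],q[:,1])<.03)&(q[:,2]>-.004)&(q[:,2]<.057)
    ball=P[ok&(q[:,2]>.036)&(np.hypot(q[:,0],q[:,1])<.016)]; bell=P[ok&(q[:,2]>.002)&(q[:,2]<.022)]
    x0=np.array(base)+[0,0,.043]
    o=least_squares(lambda x: np.linalg.norm(ball-x,axis=1)-.012,x0,loss='soft_l1',f_scale=.001)
    print('ball',o.x.round(4),'rms',np.sqrt(2*o.cost/len(ball)).round(4),len(ball),'expected',x0.round(4))
    for h in np.arange(.002,.02,.004):
        b=bell[(abs(bell[:,2]-base[2]-h-.002)<.002)]
        if len(b)<15: continue
        o=least_squares(lambda x: np.hypot(b[:,0]-x[0],b[:,1]-x[1])-x[2],[base[0],base[1],.018],loss='soft_l1',f_scale=.001)
        print(' bell h',round(h+.002,3),o.x.round(4),len(b))
E
python3 - <<'E'
from egg import *
T=tool(); print(T[:3,3])
c=cap('wrist'); eggfit(c,'wrist'); clackfit(c,T[:3,3]-[0,0,.074])
E
```

```text
[0.46989445 0.09170514 0.20956165]
wrist 0.59 [233.  64. 278. 104.] fit [0.5607 0.0917 0.0624] fixed z [0.5604 0.0917] rms 0.0004778111095627276 1662 top 0.08448469435540605
ball [0.4684 0.0914 0.1801] rms 0.0004 847 expected [0.4699 0.0917 0.1786]
 bell h 0.004 [0.4684 0.0912 0.0181] 87
 bell h 0.008 [0.4687 0.0912 0.0175] 60
 bell h 0.012 [0.4685 0.0912 0.0172] 99
 bell h 0.016 [0.4687 0.0912 0.016 ] 202
 bell h 0.02 [0.4686 0.0912 0.0142] 250
```

>>> jog_arm:
  travel:
    - [0.05,0,0]
    - [0.12,0,0]
    - [0.17,-0.0008,0]
    - [0.1842,-0.0008,0]
    - [0.1842,-0.0008,0]
    - [0.1842,-0.0008,0.03]
    - [0.1842,-0.0008,0.07]
    - [0.1842,-0.0008,0.1]
    - [0.1842,-0.0008,0.11]
    - [0.1842,-0.0008,0.11]
  dr:
    - [0,0,0]
    - [0,0,0]
    - [0,0,0]
    - [0,0,0]
    - [0,0,0]
    - [0,0,0]
    - [0,0,0]
    - [0,0,0]
    - [0,0,0]
    - [0,0,0]
  claw: [0.05,0.05,0.05,0.05,0.05,0.05,0.05,0.05,0.05,0.05]

```text
time_s: 6.85
tcp_pos: [0.562, 0.0927, 0.1544]
eef_rot: [180.0, 0.0, 0.0]
contact_force: [-0.1, 0.3, -2.3]
gripper_width: 0.0173
gripper_force: 20.0
```

Run:
```python
from egg import *
c=cap('wrist');T=tool(); s=r.get_state(); print(s['time_s'],T[:3,3],s['eef_rot'],s['contact_force']);  eggfit(c,'wrist'); clackfit(c,T[:3,3]-[0,0,.074])
for g in r.regions_of('egg_cup','wrist')[:1]:
    P=pts(c,g['pixels']);Q=P[P[:,2]<.02]; print('cup',(Q.min(0)+Q.max(0))/2, Q.max(0)-Q.min(0))
```

```text
6.9 [0.56229914 0.09280795 0.15492186] [-1.79998060e+02 -2.99368952e-02  1.21124010e-02] [ 0.30488668 -0.61628729 -2.76949373]
wrist 0.6 [229. 165. 282. 196.] fit [0.5601 0.0918 0.0629] fixed z [0.5617 0.0917] rms 0.0006251107020235546 512 top 0.08366086048414166
ball [0.5604 0.0925 0.125 ] rms 0.0004 847 expected [0.5623 0.0928 0.1239]
 bell h 0.004 [0.5604 0.0922 0.0181] 96
 bell h 0.008 [0.5606 0.0922 0.0175] 61
 bell h 0.012 [0.5605 0.0923 0.0171] 107
 bell h 0.016 [0.5606 0.0922 0.016 ] 208
 bell h 0.02 [0.5605 0.0922 0.014 ] 265
cup [0.56263697 0.09039899 0.00828608] [0.09052356 0.09693415 0.01499174]
```

>>> jog_arm:
  travel:
    - [0,0.0008,0.003]
    - [0,0.0008,0.005]
    - [0,0.0008,0.006]
    - [0,0.0008,0.007]
    - [0,0.0008,0.0075]
    - [0,0.0008,0.008]
    - [0,0.0008,0.0085]
    - [0,0.0008,0.009]
    - [0,0.0008,0.009]
    - [0,0.0008,0.009]
  dr:
    - [0,0,0]
    - [0,0,0]
    - [0,0,0]
    - [0,0,0]
    - [0,0,0]
    - [0,0,0]
    - [0,0,0]
    - [0,0,0]
    - [0,0,0]
    - [0,0,0]
  claw: [0.05,0.05,0.05,0.05,0.05,0.05,0.05,0.05,0.05,0.05]

```text
time_s: 8.25
tcp_pos: [0.5621, 0.0923, 0.1501]
eef_rot: [-180.0, -0.0, -0.0]
contact_force: [-0.5, 0.0, -1.2]
gripper_width: 0.0174
gripper_force: 20.0
```

Run:
```python
from egg import *
c=cap('wrist');T=tool(); s=r.get_state(); print(s['time_s'],T[:3,3],s['contact_force']);  eggfit(c,'wrist'); clackfit(c,T[:3,3]-[0,0,.074])
for i in range(3):
    r.capture('wrist'); print(r.get_state()['contact_force'])
```

```text
8.3 [0.56208119 0.09229395 0.15007617] [ 0.49772945  0.79846293 -2.2746661 ]
wrist 0.93 [229. 168. 282. 198.] fit [0.56   0.0918 0.0634] fixed z [0.5617 0.0918] rms 0.0006945068852279744 525 top 0.08056169576270884
ball [0.5606 0.0921 0.1207] rms 0.0004 843 expected [0.5621 0.0923 0.1191]
 bell h 0.004 [0.5604 0.0919 0.0181] 86
 bell h 0.008 [0.5606 0.0919 0.0176] 56
 bell h 0.012 [0.5607 0.0919 0.0172] 104
 bell h 0.016 [0.5607 0.0919 0.0161] 193
 bell h 0.02 [0.5604 0.0919 0.0144] 264
[-0.92262364 -0.02292929 -2.02318994]
[-0.17703073 -0.23587965 -1.98658322]
[ 0.30941435  0.49094034 -1.98224487]
```

>>> jog_arm:
  travel:
    - [0,0,0.0004]
    - [0,0,0.0008]
    - [0,0,0.0012]
    - [0,0,0.0016]
    - [0,0,0.002]
    - [0,0,0.002]
    - [0,0,0.002]
    - [0,0,0.002]
    - [0,0,0.002]
    - [0,0,0.002]
  dr:
    - [0,0,0]
    - [0,0,0]
    - [0,0,0]
    - [0,0,0]
    - [0,0,0]
    - [0,0,0]
    - [0,0,0]
    - [0,0,0]
    - [0,0,0]
    - [0,0,0]
  claw: [0.05,0.05,0.05,0.05,0.05,0.05,0.05,0.05,0.05,0.05]

```text
time_s: 9.75
tcp_pos: [0.5624, 0.0924, 0.1495]
eef_rot: [-180.0, -0.0, 0.0]
contact_force: [0.3, 0.8, 5.4]
gripper_width: 0.0173
gripper_force: 20.0
```

Run:
```python
from egg import *
for i in range(4):
    r.capture('wrist'); s=r.get_state(); print(s['time_s'],s['tcp_pos'],s['contact_force'],s['moment'])
```

```text
9.8 [0.56242245 0.09239753 0.14946738] [-0.07490399 -0.04260675  5.25009629] [-0.18512819  0.24169663 -0.01609204]
9.85 [0.56244261 0.09237427 0.14948042] [-0.25592272  0.08970731  5.73747141] [-0.19228119  0.24592577 -0.0529202 ]
9.9 [0.5624569  0.09237921 0.14948881] [0.77263971 0.75062886 5.81038164] [-0.220139    0.26421932  0.01107573]
9.95 [0.56243382 0.09238244 0.14947213] [-0.27664976 -0.18560136  5.45804261] [-0.19361711  0.20433423  0.02405964]
```

>>> jog_arm:
  travel:
    - [0,0,-0.0006]
    - [0,0,-0.0012]
    - [0,0,-0.0012]
    - [0,0,-0.0012]
    - [0,0,-0.0012]
    - [0,0,-0.0012]
    - [0,0,-0.0012]
    - [0,0,-0.0012]
    - [0,0,-0.0012]
    - [0,0,-0.0012]
  dr:
    - [0,0,0]
    - [0,0,0]
    - [0,0,0]
    - [0,0,0]
    - [0,0,0]
    - [0,0,0]
    - [0,0,0]
    - [0,0,0]
    - [0,0,0]
    - [0,0,0]
  claw: [0.05,0.05,0.05,0.2,0.22,0.25,0.28,0.32,0.4,0.5]
  newtons: 4

```text
time_s: 11.2
tcp_pos: [0.5621, 0.0923, 0.1497]
eef_rot: [180.0, 0.0, 0.0]
contact_force: [0.4, -0.5, -0.2]
gripper_width: 0.0398
gripper_force: 0.0
```

Run:
```python
from egg import *
c=cap('wrist');T=tool(); s=r.get_state(); print(s['time_s'],T[:3,3],s['contact_force'],s['gripper_width']);  eggfit(c,'wrist'); clackfit(c,np.array([.5605,.0919,.0755]))
save(c,'w4.png')
```

```text
11.25 [0.56206995 0.09229862 0.14965731] [0.81068104 0.07094837 0.03519815] 0.04175197139101494
wrist 0.6 [232. 167. 282. 202.] fit [0.5602 0.0917 0.0624] fixed z [0.5614 0.0918] rms 0.0003548828111639635 498 top 0.0752690826615413
ball [0.5607 0.092  0.1203] rms 0.0004 854 expected [0.5605 0.0919 0.1185]
 bell h 0.004 [0.5604 0.0918 0.018 ] 89
 bell h 0.008 [0.5605 0.0918 0.0176] 52
 bell h 0.012 [0.5605 0.0919 0.0172] 104
 bell h 0.016 [0.5607 0.0919 0.0161] 190
 bell h 0.02 [0.5604 0.0919 0.0145] 247
```

>>> jog_arm:
  travel:
    - [0,0,-0.08]
    - [0,0,-0.18]
    - [-0.04,0,-0.18]
    - [-0.09,0,-0.18]
    - [-0.144,0,-0.18]
    - [-0.144,0,-0.18]
    - [-0.144,0,-0.15]
    - [-0.12,0,-0.09]
    - [-0.092,0,-0.045]
    - [-0.092,0,-0.045]
  dr:
    - [0,0,0]
    - [0,0,0]
    - [0,0.025,0]
    - [0,0.05,0]
    - [0,0.08,0]
    - [0,0.1,0]
    - [0,0.1111,0]
    - [0,0.1111,0]
    - [0,0.1111,0]
    - [0,0.1111,0]
  claw: [0.5,0.5,0.5,0.5,0.5,0.5,0.5,0.5,0.5,0.5]

```text
time_s: 12.55
tcp_pos: [0.5493, 0.1021, 0.2443]
eef_rot: [179.6, -35.2, -0.1]
contact_force: [-0.5, -0.4, 0.6]
gripper_width: 0.0435
gripper_force: 0.0
```

Run:
```python
from egg import *
c=cap('wrist');T=tool(); s=r.get_state(); print(s['time_s'],T[:3,3],s['eef_rot'],s['contact_force'],s['gripper_width'],s['joints']);  clackfit(c,np.array([.5605,.0919,.0755]))
save(c,'w5.png',None,1.5)
plan([.5676,.0923,.1108],[180,-40,0])
```

```text
12.6 [0.54932927 0.10218872 0.24377303] [ 1.79557204e+02 -3.51690345e+01 -4.17459886e-02] [ 0.29791374 -1.11265265 -0.07284251] 0.04426656669754734 [ 32.82124024  -9.11536875 -58.22133776  61.58670192 -21.26781796
   2.22980743]
ball [0.5605 0.0919 0.1185] rms nan 0 expected [0.5605 0.0919 0.1185]
 bell h 0.004 [0.5619 0.0921 0.0185] 27
 bell h 0.008 [0.5619 0.092  0.0181] 16
 bell h 0.012 [0.5616 0.0921 0.0174] 31
 bell h 0.016 [0.5616 0.0921 0.0165] 48
 bell h 0.02 [0.564 0.092 0.017] 48
travel [-0.1233  0.0179  0.2386] dr [ 0.0013  0.0134 -0.    ]egg.py:19: RuntimeWarning: invalid value encountered in scalar divide
  print('ball',o.x.round(4),'rms',np.sqrt(2*o.cost/len(ball)).round(4),len(ball),'expected',x0.round(4))
```

View pics/w5.png

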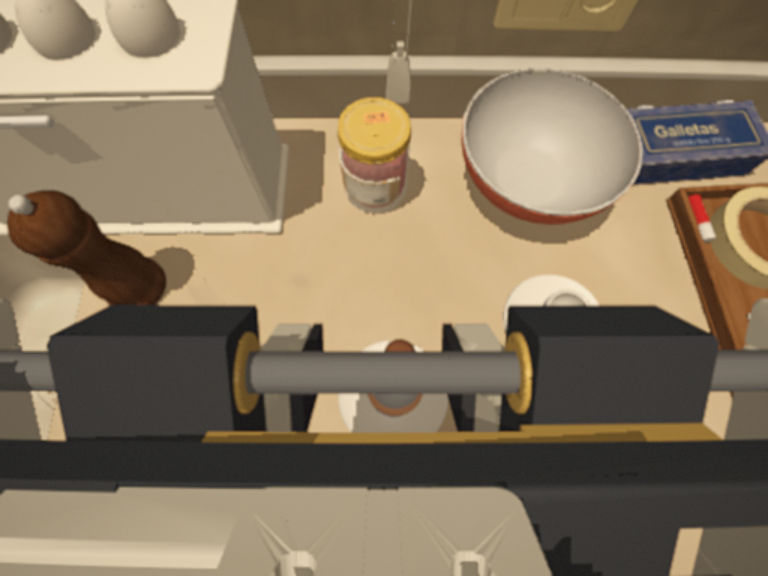

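```bash
cat >> egg.py <<'E'
TH=38
RT=Rn.from_euler('x',TH,degrees=True)*Rn.from_euler('xyz',[180,0,-90],degrees=True)
ZT=RT.as_matrix()[:,2]
E
python3 - <<'E'
from egg import *
e=RT.as_euler('xyz',degrees=True); print(e,RT.as_matrix().round(3))
plan([.5612,.0,.25],e); plan([.5612,.049,.1736],e)
# joints check by camera of scene not needed
E
```

```text
[180.  38. -90.] [[-0.    -1.    -0.   ]
 [-0.788 -0.     0.616]
 [-0.616  0.    -0.788]]
travel [0.0267 0.2043 0.0052] dr [ 0.0073 -0.1587  0.2636]
travel [-0.0614  0.1054  0.1293] dr [ 0.0073 -0.1587  0.2636]
```

>>> jog_arm:
  travel:
    - [0.0267,0.2043,-0.03]
    - [0.0267,0.2043,0.005]
    - [0.0267,0.2043,0.005]
    - [0.0267,0.2043,0.005]
    - [0.0267,0.2043,0.005]
    - [0.0267,0.2043,0.005]
    - [0.0267,0.2043,0.005]
    - [0.0267,0.2043,0.005]
    - [0.0267,0.2043,0.005]
    - [0.0267,0.2043,0.005]
  dr:
    - [0.0073,-0.1587,0.2636]
    - [0.0073,-0.1587,0.2636]
    - [0.0073,-0.1587,0.2636]
    - [0.0073,-0.1587,0.2636]
    - [0.0073,-0.1587,0.2636]
    - [0.0073,-0.1587,0.2636]
    - [0.0073,-0.1587,0.2636]
    - [0.0073,-0.1587,0.2636]
    - [0.0073,-0.1587,0.2636]
    - [0.0073,-0.1587,0.2636]
  claw: [0.5,0.5,0.5,0.5,0.5,0.5,0.5,0.5,0.5,0.5]

```text
time_s: 13.85
tcp_pos: [0.5609, 0.0018, 0.2518]
eef_rot: [-173.7, 31.6, -78.6]
contact_force: [-0.2, 0.4, -0.6]
gripper_width: 0.0438
gripper_force: 0.0
```

Run:
```python
from egg import *
s=r.get_state(); print(s['time_s'],s['tcp_pos'],s['eef_rot'],s['joints'])
e=RT.as_euler('xyz',degrees=True)
plan([.5612,.049,.1736],e)
```

```text
13.85 [0.56088207 0.00177519 0.25181761] [-173.73903325   31.58770415  -78.55217144] [ -3.82392929  14.02708605   0.28399511 -32.60704756 -80.20414095
  20.33166085]
travel [0.0032 0.0006 0.1827] dr [ 0.0008 -0.0163  0.027 ]
```

>>> jog_arm:
  travel:
    - [0.003,0.0006,0.03]
    - [0.003,0.0006,0.08]
    - [0.003,0.0006,0.14]
    - [0.0032,0.0006,0.1827]
    - [0.0032,0.0006,0.1827]
    - [0.0032,0.0006,0.1827]
    - [0.0032,0.0006,0.1827]
    - [0.0032,0.0006,0.1827]
    - [0.0032,0.0006,0.1827]
    - [0.0032,0.0006,0.1827]
  dr:
    - [0.0008,-0.0163,0.027]
    - [0.0008,-0.0163,0.027]
    - [0.0008,-0.0163,0.027]
    - [0.0008,-0.0163,0.027]
    - [0.0008,-0.0163,0.027]
    - [0.0008,-0.0163,0.027]
    - [0.0008,-0.0163,0.027]
    - [0.0008,-0.0163,0.027]
    - [0.0008,-0.0163,0.027]
    - [0.0008,-0.0163,0.027]
  claw: [0.5,0.5,0.5,0.5,0.5,0.5,0.5,0.5,0.5,0.5]

```text
time_s: 15.1
tcp_pos: [0.5613, 0.0473, 0.1727]
eef_rot: [-179.8, 37.7, -89.8]
contact_force: [0.5, -0.1, -0.5]
gripper_width: 0.0438
gripper_force: 0.0
```

Run:
```python
from egg import *
c=cap('wrist');T=tool(); s=r.get_state(); print(s['time_s'],T[:3,3],s['eef_rot'],s['gripper_width'],s['joints']);  clackfit(c,np.array([.5605,.0919,.0755]))
eggfit(c,'wrist')
save(c,'w6.png',None,1.5)
e=RT.as_euler('xyz',degrees=True)
plan([.5612,.0983,.1106],e)
```

```text
15.15 [0.56129649 0.04727292 0.17266195] [-179.81356726   37.73190958  -89.77080653] 0.04347483336665117 [ -3.65046959  18.88937045  -4.54987884 -39.50537776 -73.76474298
  17.73845974]
ball [0.5611 0.0922 0.1207] rms 0.0004 676 expected [0.5605 0.0919 0.1185]
 bell h 0.004 [0.5608 0.0921 0.0181] 135
 bell h 0.008 [0.5608 0.092  0.0177] 141
 bell h 0.012 [0.5608 0.0919 0.0172] 169
 bell h 0.016 [0.5609 0.0919 0.0164] 208
 bell h 0.02 [0.5609 0.0919 0.0146] 233
wrist 0.62 [231. 120. 277. 155.] fit [0.5607 0.0919 0.0627] fixed z [0.5607 0.0906] rms 0.00045821901563538464 753 top 0.07595927893211589
wrist 0.53 [234. 145. 278. 273.] fit [0.5607 0.0965 0.0818] fixed z [0.561  0.0791] rms 0.0008044520562999635 471 top 0.17829521064093043
travel [-0.0048  0.0002  0.1605] dr [-0.0001 -0.0007  0.0005]
```

View pics/w6.png

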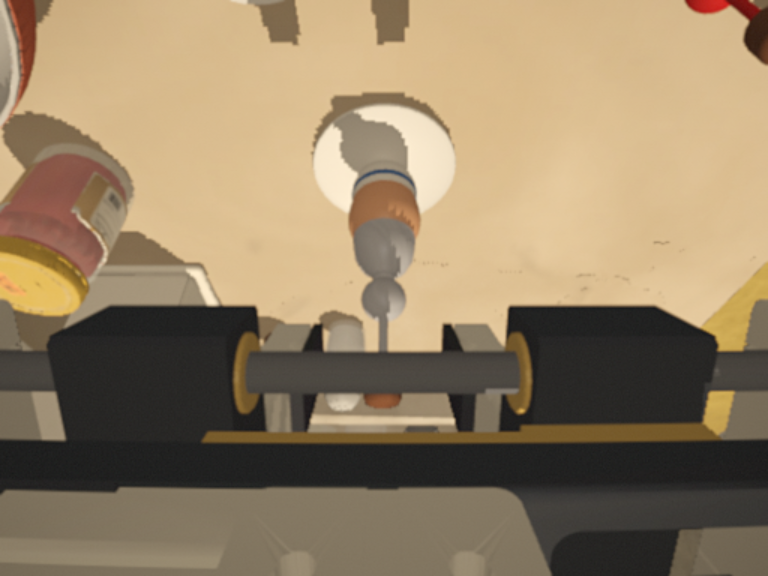

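>>> jog_arm:
  travel:
    - [-0.0048,0,0.02]
    - [-0.0048,0,0.06]
    - [-0.0048,0,0.1]
    - [-0.0048,0,0.13]
    - [-0.0048,0,0.15]
    - [-0.0048,0,0.16]
    - [-0.0048,0,0.16]
    - [-0.0048,0,0.16]
    - [-0.0048,0,0.16]
    - [-0.0048,0,0.16]
  dr:
    - [0,-0.0007,0.0005]
    - [0,-0.0007,0.0005]
    - [0,-0.0007,0.0005]
    - [0,-0.0007,0.0005]
    - [0,-0.0007,0.0005]
    - [0,-0.0007,0.0005]
    - [0,-0.0007,0.0005]
    - [0,-0.0007,0.0005]
    - [0,-0.0007,0.0005]
    - [0,-0.0007,0.0005]
  claw: [0.5,0.5,0.5,0.5,0.5,0.5,0.5,0.5,0.45,0.4]

```text
time_s: 16.45
tcp_pos: [0.5615, 0.098, 0.1111]
eef_rot: [-179.9, 38.0, -90.0]
contact_force: [0.1, -0.2, 0.4]
gripper_width: 0.0366
gripper_force: 0.0
```

Run:
```python
from egg import *
c=cap('wrist');T=tool(); s=r.get_state(); print(s['time_s'],T[:3,3],s['eef_rot'],s['gripper_width'],s['contact_force']);  clackfit(c,np.array([.5605,.0919,.0755]))
r.boxes_of('egg','wrist')
e=RT.as_euler('xyz',degrees=True)
for i in range(3): 
    r.capture('wrist'); plan([.5613,.0983,.1104],e)
save(c,'w7.png',None,1.5)
```

```text
16.5 [0.56142458 0.09803351 0.11102491] [-179.92953531   37.98118756  -89.98957728] 0.03566661450599357 [ 0.33948791 -0.12542946 -0.39131609]
ball [0.561  0.0921 0.1207] rms 0.0004 643 expected [0.5605 0.0919 0.1185]
 bell h 0.004 [0.5607 0.0918 0.018 ] 281
 bell h 0.008 [0.5607 0.0918 0.0176] 317
 bell h 0.012 [0.5607 0.0918 0.0172] 366
 bell h 0.016 [0.5608 0.0915 0.0162] 435
 bell h 0.02 [0.5607 0.0916 0.0144] 481
travel [0.0003 0.0001 0.001 ] dr [-0.0001 -0.      0.    ]
travel [0.0004 0.0001 0.0009] dr [-0.0001 -0.      0.    ]
travel [0.0003 0.     0.0008] dr [-0.0001 -0.     -0.    ]
```

View pics/w7.png

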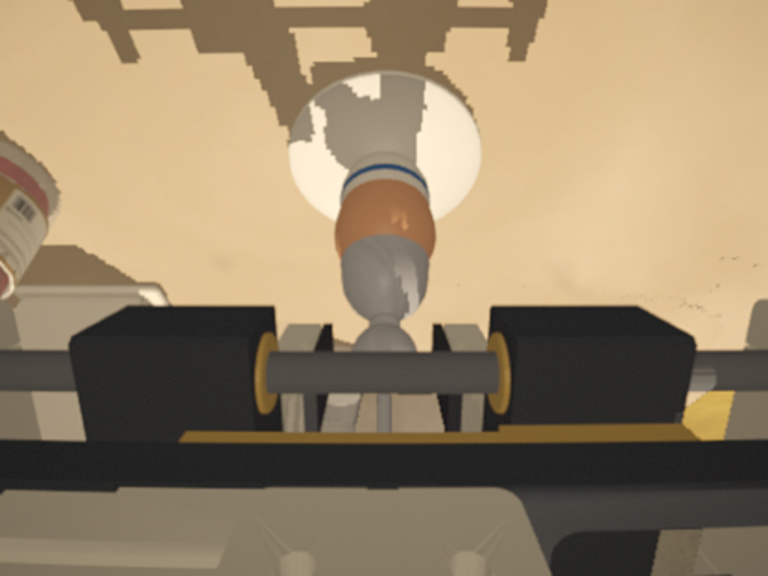

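>>> jog_arm:
  travel:
    - [0,0,0]
    - [0,0,0]
    - [0,0,0]
    - [0,0,0]
    - [0,0,0]
    - [0,0,0]
    - [0,0,0]
    - [0,0,0]
    - [0,0,0]
    - [0,0,0]
  dr:
    - [0,0,0]
    - [0,0,0]
    - [0,0,0]
    - [0,0,0]
    - [0,0,0]
    - [0,0,0]
    - [0,0,0]
    - [0,0,0]
    - [0,0,0]
    - [0,0,0]
  claw: [0.37,0.34,0.32,0.3,0.29,0.28,0.27,0.26,0.24,0.22]
  newtons: 4

```text
time_s: 17.95
tcp_pos: [0.5612, 0.0982, 0.1108]
eef_rot: [-180.0, 38.0, -90.0]
contact_force: [-0.9, 0.6, -0.1]
gripper_width: 0.0232
gripper_force: 4.0
```

Run:
```python
from egg import *
c=cap('wrist');T=tool(); s=r.get_state(); print(s['time_s'],T[:3,3],s['gripper_width'],s['gripper_force'],s['contact_force']);  clackfit(c,np.array([.5605,.0919,.0755]))
r.boxes_of('egg','wrist')
```

```text
18.0 [0.56127588 0.09819552 0.11082182] 0.023402698639976786 4.00007463991642 [-0.554216   -0.09590059  1.32908948]
ball [0.5612 0.0921 0.12  ] rms 0.0009 741 expected [0.5605 0.0919 0.1185]
 bell h 0.004 [0.5608 0.0918 0.0181] 278
 bell h 0.008 [0.5608 0.0919 0.0178] 318
 bell h 0.012 [0.5609 0.0917 0.0172] 372
 bell h 0.016 [0.5609 0.0916 0.0163] 434
 bell h 0.02 [0.5609 0.0918 0.0146] 469
```

>>> jog_arm:
  travel:
    - [-0.0031,0,-0.0039]
    - [-0.0062,0,-0.0079]
    - [-0.0111,0,-0.0142]
    - [-0.016,0,-0.0205]
    - [-0.0209,0,-0.0268]
    - [-0.0259,0,-0.0331]
    - [-0.0296,0,-0.0378]
    - [-0.0333,0,-0.0426]
    - [-0.0333,0,-0.0426]
    - [-0.0333,0,-0.0426]
  dr:
    - [0,0,0]
    - [0,0,0]
    - [0,0,0]
    - [0,0,0]
    - [0,0,0]
    - [0,0,0]
    - [0,0,0]
    - [0,0,0]
    - [0,0,0]
    - [0,0,0]
  claw: [0.22,0.22,0.22,0.22,0.22,0.22,0.22,0.22,0.22,0.22]

```text
time_s: 19.3
tcp_pos: [0.5613, 0.0982, 0.1378]
eef_rot: [-180.0, 38.0, -90.0]
contact_force: [-0.1, 0.6, -0.1]
gripper_width: 0.0235
gripper_force: 4.0
```

```bash
cat > chk.py <<'E'
from egg import *
def bell(c):
    P=pts(c,np.ones(c['range_z'].shape,bool)); b=P[(np.hypot(P[:,0]-.561,P[:,1]-.092)<.021)&(P[:,2]>.079)&(P[:,2]<.1)]
    for h in (.081,.087,.093):
        q=b[abs(b[:,2]-h)<.003]
        o=least_squares(lambda x: np.hypot(q[:,0]-x[0],q[:,1]-x[1])-x[2],[.561,.092,.018],loss='soft_l1',f_scale=.001); print(' bell',h,o.x.round(4),len(q))
def chk():
    F=[];Tz=[]
    for i in range(6):
        c=cap('wrist'); s=r.get_state(); F.append(s['contact_force']); Tz.append(s['tcp_pos'])
    print(s['time_s'],np.mean(Tz,0).round(5),'F',np.mean(F,0).round(2),s['gripper_width'],s['gripper_force'])
    P=pts(c,np.ones(c['range_z'].shape,bool)); q=P[np.hypot(P[:,0]-.561,P[:,1]-.092)<.014]
    b=q[(q[:,2]>.13)&(q[:,2]<.165)]
    bell(c); return c
E
python3 -c "
from chk import *
save(chk(),'w8.png',None,1.5)"
```

```text
19.6 [0.56128 0.09821 0.13771] F [ 0.18  0.1  -0.45] 0.023427653375439575 3.9998994022607803
 bell 0.081 [0.5608 0.0918 0.0179] 344
 bell 0.087 [0.5608 0.0917 0.0173] 419
 bell 0.093 [0.5609 0.0915 0.0156] 582
```

View pics/w8.png

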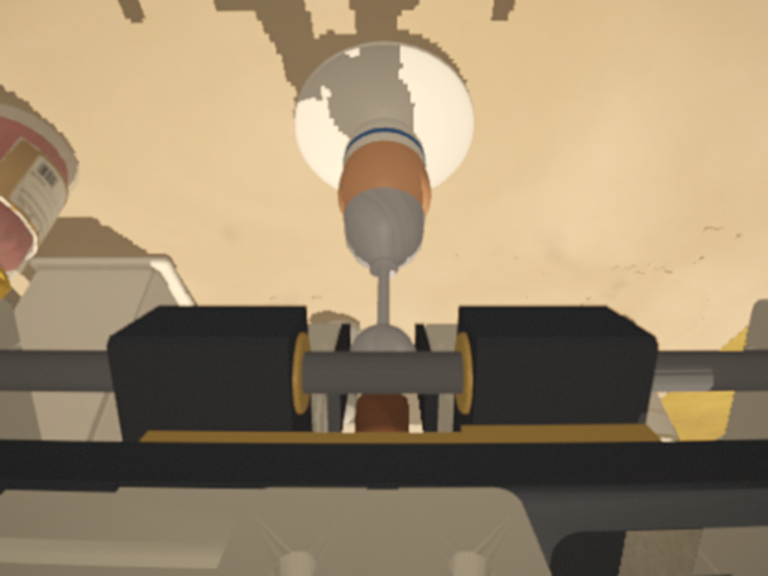

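>>> jog_arm:
  travel:
    - [-0.0006,0,-0.0008]
    - [-0.0012,0,-0.0016]
    - [-0.0019,0,-0.0024]
    - [-0.0024,0,-0.0031]
    - [-0.0028,0,-0.0036]
    - [-0.0032,0,-0.0041]
    - [-0.0032,0,-0.0041]
    - [-0.0032,0,-0.0041]
    - [-0.0032,0,-0.0041]
    - [-0.0032,0,-0.0041]
  dr:
    - [0,0,0]
    - [0,0,0]
    - [0,0,0]
    - [0,0,0]
    - [0,0,0]
    - [0,0,0]
    - [0,0,0]
    - [0,0,0]
    - [0,0,0]
    - [0,0,0]
  claw: [0.22,0.22,0.22,0.22,0.22,0.22,0.22,0.22,0.22,0.22]

```text
time_s: 20.85
tcp_pos: [0.5613, 0.0982, 0.1404]
eef_rot: [-180.0, 38.0, -90.0]
contact_force: [0.6, -0.1, -1.4]
gripper_width: 0.0235
gripper_force: 4.0
```

```bash
python3 -c "
from chk import *
chk()"
```

```text
21.15 [0.5613  0.09821 0.14042] F [-0.06  0.12 -0.62] 0.023404211609298464 3.999999314546585
 bell 0.081 [0.5608 0.0918 0.0179] 345
 bell 0.087 [0.5609 0.0917 0.0173] 401
 bell 0.093 [0.5609 0.0916 0.0157] 573
```

>>> jog_arm:
  travel:
    - [-0.0001,0,-0.0001]
    - [-0.0002,0,-0.0002]
    - [-0.0003,0,-0.0004]
    - [-0.0004,0,-0.0005]
    - [-0.0004,0,-0.0005]
    - [-0.0004,0,-0.0005]
    - [-0.0004,0,-0.0005]
    - [-0.0004,0,-0.0005]
    - [-0.0004,0,-0.0005]
    - [-0.0004,0,-0.0005]
  dr:
    - [0,0,0]
    - [0,0,0]
    - [0,0,0]
    - [0,0,0]
    - [0,0,0]
    - [0,0,0]
    - [0,0,0]
    - [0,0,0]
    - [0,0,0]
    - [0,0,0]
  claw: [0.22,0.22,0.22,0.22,0.22,0.22,0.22,0.22,0.22,0.22]

```text
time_s: 22.4
tcp_pos: [0.5613, 0.0982, 0.1407]
eef_rot: [-180.0, 38.0, -90.0]
contact_force: [0.2, 0.2, -0.4]
gripper_width: 0.0235
gripper_force: 4.0
```

```bash
python3 -c "
from chk import *
chk()"
```

```text
22.7 [0.56129 0.09821 0.14076] F [-0.26  0.39 -0.1 ] 0.02325953972165283 4.000021889805794
 bell 0.081 [0.5608 0.0916 0.0178] 342
 bell 0.087 [0.5608 0.0917 0.0173] 400
 bell 0.093 [0.5608 0.0917 0.0157] 566
```

>>> jog_arm:
  travel:
    - [-0.0001,0,-0.0001]
    - [-0.0002,0,-0.0002]
    - [-0.0003,0,-0.0003]
    - [-0.0003,0,-0.0003]
    - [-0.0003,0,-0.0003]
    - [-0.0003,0,-0.0003]
    - [-0.0003,0,-0.0003]
    - [-0.0003,0,-0.0003]
    - [-0.0003,0,-0.0003]
    - [-0.0003,0,-0.0003]
  dr:
    - [0,0,0]
    - [0,0,0]
    - [0,0,0]
    - [0,0,0]
    - [0,0,0]
    - [0,0,0]
    - [0,0,0]
    - [0,0,0]
    - [0,0,0]
    - [0,0,0]
  claw: [0.22,0.22,0.22,0.22,0.22,0.22,0.22,0.22,0.22,0.22]

```text
time_s: 23.95
tcp_pos: [0.5613, 0.0982, 0.141]
eef_rot: [-180.0, 38.0, -90.0]
contact_force: [0.3, 0.4, -1.1]
gripper_width: 0.0231
gripper_force: 4.0
```

```bash
python3 -c "
from chk import *
chk();chk()"
```

```text
24.25 [0.56128 0.09823 0.14094] F [-0.07  0.21 -1.41] 0.023715475588527456 3.999900743365288
 bell 0.081 [0.5608 0.0916 0.0178] 339
 bell 0.087 [0.5608 0.0918 0.0174] 396
 bell 0.093 [0.5608 0.0916 0.0157] 571
24.55 [0.56128 0.09824 0.14095] F [-0.04  0.39 -1.41] 0.023376982424132376 3.9999691396951675
 bell 0.081 [0.5607 0.0918 0.0179] 338
 bell 0.087 [0.5609 0.0917 0.0173] 398
 bell 0.093 [0.5609 0.0915 0.0156] 570
```

>>> jog_arm:
  travel:
    - [0.0001,0,0.0002]
    - [0.0001,0,0.0002]
    - [0.0001,0,0.0002]
    - [0.0001,0,0.0002]
    - [0.0001,0,0.0002]
    - [0.0001,0,0.0002]
    - [0.0001,0,0.0002]
    - [0.0001,0,0.0002]
    - [0.0001,0,0.0002]
    - [0.0001,0,0.0002]
  dr:
    - [0,0,0]
    - [0,0,0]
    - [0,0,0]
    - [0,0,0]
    - [0,0,0]
    - [0,0,0]
    - [0,0,0]
    - [0,0,0]
    - [0,0,0]
    - [0,0,0]
  claw: [0.22,0.22,0.5,0.5,0.5,0.5,0.5,0.5,0.5,0.5]

```text
time_s: 25.8
tcp_pos: [0.5613, 0.0983, 0.1408]
eef_rot: [-180.0, 38.0, -90.0]
contact_force: [-0.1, -0.0, 0.1]
gripper_width: 0.0438
gripper_force: 0.0
```

```bash
python3 -c "
from chk import *
c=chk(); clackfit(c,np.array([.5605,.0919,.0765]))"
```

```text
26.1 [0.56128 0.09826 0.14084] F [ 0.09  0.   -0.29] 0.04367428401787068 0.0
 bell 0.081 [0.5608 0.0917 0.0179] 341
 bell 0.087 [0.5608 0.0918 0.0172] 404
 bell 0.093 [0.5608 0.0916 0.0154] 589
ball [0.561  0.0921 0.1202] rms 0.0004 1243 expected [0.5605 0.0919 0.1195]
 bell h 0.004 [0.5608 0.0917 0.0179] 276
 bell h 0.008 [0.5608 0.0919 0.0176] 256
 bell h 0.012 [0.5608 0.0918 0.017 ] 280
 bell h 0.016 [0.5608 0.0916 0.0158] 395
 bell h 0.02 [0.5608 0.0916 0.0135] 437
```

Ball dropped onto the bell; clacker still upright. Now I retreat along the tool axis.

>>> jog_arm:
  travel:
    - [0,0,-0.02]
    - [0,0,-0.06]
    - [0,0,-0.12]
    - [0,0,-0.18]
    - [0,0,-0.24]
    - [0,0,-0.26]
    - [0,0,-0.26]
    - [0,0,-0.26]
    - [0,0,-0.26]
    - [0,0,-0.26]
  dr:
    - [0,0,0]
    - [0,0,0]
    - [0,0,0]
    - [0,0,0]
    - [0,0,0]
    - [0,0,0]
    - [0,0,0]
    - [0,0,0]
    - [0,0,0]
    - [0,0,0]
  claw: [0.5,0.5,0.5,0.5,0.5,0.5,0.5,0.5,0.5,0.5]

```text
time_s: 27.35
tcp_pos: [0.561, 0.0187, 0.2428]
eef_rot: [180.0, 38.0, -90.0]
contact_force: [0.4, -0.5, -0.8]
gripper_width: 0.0436
gripper_force: 0.0
```

```bash
python3 -c "
from chk import *
c=cap('wrist'); clackfit(c,np.array([.5605,.0919,.0765])); save(c,'w9.png',None,1.5)"
```

```text
ball [0.5612 0.0923 0.1205] rms 0.0005 424 expected [0.5605 0.0919 0.1195]
 bell h 0.004 [0.561  0.0919 0.0179] 93
 bell h 0.008 [0.561  0.092  0.0177] 99
 bell h 0.012 [0.561  0.0919 0.017 ] 106
 bell h 0.016 [0.561  0.0919 0.0159] 136
 bell h 0.02 [0.561  0.0918 0.0136] 169
```

View pics/w9.png

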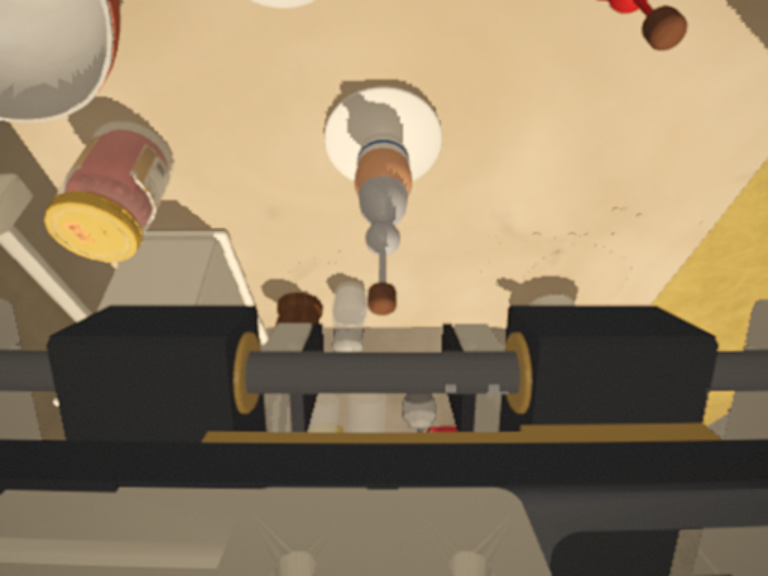

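The picture shows the clacker upright on the egg, with the knob at (382,298), the ball down at (382,238) and the cup in place. The gripper is clear.

```bash
python3 -c "
from plant import r
print(r.close_job())"
```

```text
the job is handed in; nothing more can be done
None
```

The job is handed in at about 27 s: I stood the clacker on the egg by its knob, slid the ball up until it met the stop, let it drop onto the bell, and left the clacker standing upright with the gripper clear.

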